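Set the length stop of a sawing guide

ROBOT

A 7-joint arm with a two-finger parallel gripper is mounted at the origin on a cart in front of the work surface, level with it; the furniture and walls round the work are solid. World frame = base frame: x ahead of the robot, y to its left, z up, the work surface at z = 0. Lengths are in m, angles in rad, forces in N, time in s.
With the tool pointing down it reaches from about 0.4 to 0.85 m from the base axis. Payload 10.4 kg.
Tool frame: the origin (TCP) lies midway between the tips of the shut fingers; the grasp point (between the pads) lies 19 mm behind it; z points along the fingers, y is the direction in which the jaws open and shut (so a half turn about z gives the same grasp; the last joint's range is limited). The gripper opens to 85 mm and grips with 20 to 120 N. Pads are 22 mm wide; open, the fingers measure 114 mm over their backs; the gripper's body (76 mm by 85 mm) begins 54 mm behind the grasp point. The pads swing forward as they close: fully open they stand 13 mm farther back than shut.
Start: joints at [-1.342, 0.332, -0.065, 1.46, 0.022, 1.35, -0.088], TCP at [0.156, 0.605, 0.231] pointing down, gripper open.
Joint ranges: [-2.6, 2.6], [-0.5, 2.12], [-1.47, 1.34], [0.16, 2.42], [-1.27, 4.41], [0.06, 2.06], [-2.6, 2.6]. Speed limits (rad/s): [2.22, 2.22, 2.79, 2.79, 3.14, 3.14, 3.14].

INTERFACE

Orientations are given as a unit quaternion [x, y, z, w].
In Python, from workcell import manip, viewer gives the robot as it stands.
- The arm moves only by the tool move_arm, never from a script. Its argument "deltas" is a list of rows, each a list of 7 numbers: the shift along the tool's x, y, z in m, then the turn, a rotation vector about the tool's x, y, z in degrees, then the opening, from -1 (shut) to 1 (fully open). In form: [[dx, dy, dz, wx, wy, wz, gripper], ...]. A call has 1 to 10 rows; each row shifts and turns the commanded pose from where the row before left it, along the tool's axes as they then stand; what a row does not reach is not made up. A row lasts 1/8 s, in which the tool goes at most 62.5 mm and 10.7 degrees, less where a joint would pass 70% of its speed; a pose out of reach is approached as far as the arm can. A call with a gripper value outside its range is refused whole. The fingers move at their own pace and stop on an object; "force" is the grip in N (left out, the last holds). Time passes only in rows, so rows that do not move let the fingers close. It gives the time, the measured TCP pose, the force and the opening at its end, in the units of the state.
- manip.get_obs(): the state, without advancing time (a new reading comes with each control period).
- viewer.camera(name): name is "scene" or "top"; returns (picture, depth): 400x640x3 uint8, red, green, blue; 400x640 float32, m along the optical axis (not along the pixel's ray), 0 where there is no reading.
- viewer.calibration(name): a dict with "fx", "fy", "cx", "cy" (pixels), "dist" ([k1, k2, p1, p2, k3] as OpenCV has them; the pictures are not rectified), "R" (3x3) and "t" (3): a world point X has camera coordinates R X + t. Camera axes: x right, y down, z forward; pixel columns grow to the right and rows downward; lengths in m; the calibration is good to about 2 mm. A picture is of the moment at which its call begins. calibration takes no time and is no camera call.
- manip.hand_in(): hands the job in, once; it reports no verdict.
The state is a dict: "clock": time; "joint_pos": joint angles; "joint_velocities": joint speeds; "tau": joint torques, N m; "position": TCP position; "ee_rot": TCP orientation; "ft_force": force on the tool from outside, world axes, zero at the start; "torque": the same for the moment, N m; "grip_width": opening from 0.0 (shut) to 1.0 (fully open).
Only numpy, scipy, OpenCV 4.12 (cv2) and the standard library are available. Lean on these libraries where they do the work, as an engineer would, in place of code of your own. Each camera call takes 0.05 s, during which the arm holds its last target.

TASK

Get the sawing guide ready for cutting a blank. With a fingertip, push the dark steel fence slat along its rails towards the saw block until it drops fully into the locating notch, then push the brass bar that lies in the saw block along its channel by its free end until it butts against the fence. Only push: do not pick up or lift the fence or the bar, and leave the hand tools lying around the guide where they are.

Things in the scene. Friction and masses are not known exactly. Their poses are not given: they have to be found in the camera images.
- saw_guide: Fixed sawing guide: beech base 245 x 106 mm, 12 mm thick (x -125..+120 mm, y +-53 mm), origin on the bench top. x runs along the guide from the saw block towards the far end of the rails, z up. Wooden saw block at x -120..-60, y +-32, top z 34, crossed by a 3 mm saw slot; its open-topped channel along y = 0 is 12 mm wide, floor at z 12.
- notch (a point): Middle of the notch cut in both rails, at its floor (guide x +4, y 0, z 24 mm); axes as the guide's. Notch 47 mm along x, 6 mm deep, upright walls. The steel rails run from guide x -36 to +118 (|y| 28..41 mm, tops z 30), between cheeks |y| 41..48 with tops at z 36. The 56 mm gap between the rails is free down to the base (z 12) and open at both ends: a finger fits in behind the fence.
- fence_top (a point): Centre of the top of the loose steel fence slat (about 0.35 kg): 44 mm along x, 80 across, 12 thick, on both rails; a tongue 44 x 50 x 8.5 mm hangs below it between them. Front and back are flat, 22 mm from this point. Axes as the guide's. Parked at guide x +57..+94, top at z 42. In the notch (3 mm play along x) top at z 36, flush with the cheeks; its front end dips first, the back drops last.
- fence_face (a point): Point in the middle of the fence's front face (towards the saw block), 4 mm below the slat's underside: the bar's front end meets the fence here. Axes as the fence's, x pointing away from the saw block.
- bar_tip (a point): Centre of the front end of the loose brass bar (115 mm long, 10 wide, 8 high, about 80 g), which lies in the saw block's channel on the base, this end towards the fence; x along the bar towards the fence, z up.
- bar_tail (a point): Centre of the bar's free end, which sticks out of the saw block past the base's -x end, 16 mm above the bench. With the bar at the seated fence this end is still 5 to 9 mm outside the base.
- small_file: Bystander: small hand file with a wooden handle, 104 mm long, lying on the bench beside the guide, on its -y side.
- tweezers: Bystander: cross-locking tweezers, 146 mm long, lying on the bench beside the guide, on its +y side.
- scriber: Bystander: scriber with a wooden handle, 70 mm long, lying on the bench beside the guide, on its -y side.
- key_lamp: Fixed bench lamp, an obstacle for the arm: its head hangs level 0.59 m above the bench over about x 0.54..0.70 m, y -0.17..-0.45 m (robot base frame), right of the guide. The listed origin is only a nominal point under the lamp's arm, 78 mm below the bench top. Go round it with the arm drawn in.

How it is judged:
On the way, in this order (a step that is already met when the one before it is completed fails the run):
1. the fence has dropped into the notch: level, its top within 1.5 mm of flush with the cheeks (z of fence_top in the frame of saw_guide below 0.0375 m and angle between fence_top's own z axis and vertical below 0.05 rad and x of fence_top in the frame of saw_guide between -0.001 and 0.009 m), for 0.2 s.
2. the bar's front end butts against the fence (x of bar_tip in the frame of fence_face between -0.002 and 0.002 m), for 0.2 s.
At the end, for the whole second after the job is handed in: The fence lies level in its notch (top within 1.5 mm of flush with the cheeks, tilt under 0.05 rad), the bar lies flat in the channel (within 3 mm) and its front end is within 2 mm of the fence's front face (all of step 1 and all of step 2 and z of each of bar_tail, bar_tip in the frame of saw_guide below 0.019 m); the robot touches nothing.
It fails at once if the fence is lifted (top more than 8 mm above its height on the rails) (z of fence_top in the frame of saw_guide above 0.05 m).
It fails at once if the bar is lifted (either end more than 10 mm above its place) (z of any of bar_tip, bar_tail in the frame of saw_guide above 0.026 m).
It fails at once if a bystander tool is moved more than 15 mm (distance of any of small_file, tweezers, scriber from where it was at the start of the episode above 0.015 m).
It also fails if it takes over 51 s, if anything falls off the work surface, if the arm or the gripper's body presses on something with over 40 N, if the wrist force passes 120 N, or if a joint passes its speed limit or range.

## Working session

There is one attempt and no reset: what is moved stays moved. The work goes in short steps, Python scripts to look and compute and a tool call to move; the robot and the scene stay as the last step left them, time stands still between calls to the robot, and variables do not carry over. Pictures are saved under pics/ and viewed, and the job is handed in when it is done.

Besides the shell and the picture viewer there is one more tool, called after "Request:" by a JSON object that holds its "fn" and its "kwargs", one argument or row to a line. move_arm: Moves the arm, as the interface text tells. Its arguments: {"type":"object","properties":{"deltas":{"type":"array"},"force":{"type":"number"}},"required":["deltas"]}

```bash
ls; mkdir -p pics
cat > h.py <<'E'
from workcell import manip, viewer
import numpy as np, cv2
def snap(n,f):
    p,d=viewer.camera(n); cv2.imwrite(f'pics/{f}.png',p[:,:,::-1]); np.save(f'pics/{f}.npy',d); return p,d
def px(n,u,v,z=None,depth=None):
    c=viewer.calibration(n); K=np.array([[c['fx'],0,c['cx']],[0,c['fy'],c['cy']],[0,0,1]])
    q=cv2.undistortPoints(np.array([[[u,v]]],float),K,np.array(c['dist']))[0,0]
    R=np.array(c['R']);t=np.array(c['t']); r=R.T@np.array([q[0],q[1],1]); o=-R.T@t
    s=depth if depth is not None else (z-o[2])/r[2]
    return o+s*r
def proj(n,X):
    c=viewer.calibration(n); K=np.array([[c['fx'],0,c['cx']],[0,c['fy'],c['cy']],[0,0,1]])
    return cv2.projectPoints(np.array(X,float).reshape(-1,3),cv2.Rodrigues(np.array(c['R']))[0],np.array(c['t'],float),K,np.array(c['dist']))[0][:,0]
def crop(f,x0,x1,y0,y1,k,g):
    im=cv2.imread(f'pics/{f}.png')[y0:y1,x0:x1]; cv2.imwrite(f'pics/{g}.png',cv2.resize(im,None,fx=k,fy=k,interpolation=cv2.INTER_CUBIC))
E
python3 - <<'E'
from h import *
print(manip.get_obs())
for n in('scene','top'):
    snap(n,n+'0');c=viewer.calibration(n);print(n,-np.array(c['R']).T@np.array(c['t']),c)
E
```

```text
pics
{'clock': 0.0, 'joint_pos': array([-1.34159362,  0.33289264, -0.06467123,  1.46096683,  0.02158827,
        1.34990115, -0.08849141]), 'joint_velocities': array([-0.00108744, -0.00062016,  0.00102997, -0.00060619, -0.00094112,
        0.00086059,  0.00097782]), 'tau': array([-8.85331538e-04, -6.25443721e+01,  4.85813257e-02, -3.91598153e+01,
        1.61574717e-02,  9.81093297e-03, -2.35979479e-05]), 'position': array([0.15564112, 0.60490971, 0.23049071]), 'ee_rot': array([ 1.25568799e-01,  9.92084641e-01, -7.34184958e-04, -5.91760048e-05]), 'ft_force': array([ 0.03584246, -0.18914448,  0.04942346]), 'torque': array([ 0.00069152,  0.00793203, -0.03042049]), 'grip_width': 0.9947517145763304}
scene [ 0.30894078 -0.61236995  0.62699823] {'fx': 425.5723296567635, 'fy': 425.5723296567635, 'cx': 311.81205266215017, 'cy': 203.22369544136038, 'dist': array([-0.00911429,  0.        ,  0.        ,  0.        ,  0.        ]), 'R': array([[ 0.87619083, -0.48160354, -0.01864545],
       [-0.34797785, -0.60536863, -0.71584931],
       [ 0.33346819,  0.63370881, -0.69800581]]), 't': array([-0.55391996,  0.18563125,  0.72269072])}
top [ 0.5175315  -0.05275813  0.87059698] {'fx': 456.3214622932997, 'fy': 456.3214622932997, 'cx': 311.1817279488762, 'cy': 196.14310862797984, 'dist': array([-0.08852421,  0.        ,  0.        ,  0.        ,  0.        ]), 'R': array([[-0.01835032, -0.9998247 ,  0.00372032],
       [-0.99620572,  0.01796704, -0.08515485],
       [ 0.08507308, -0.00526882, -0.99636078]]), 't': array([-0.04649091,  0.59065131,  0.82312272])}
```

View pics/top0.png

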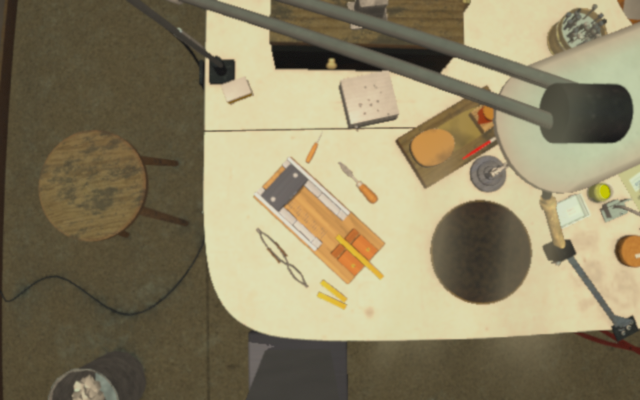

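View pics/scene0.png

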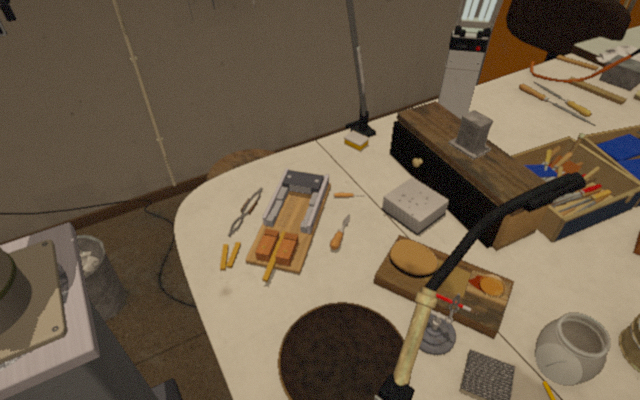

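Run:
```python
from h import *
crop('top0',240,400,140,290,5,'top0c')
crop('scene0',210,370,160,290,5,'scene0c')
```

```text
(no output)
```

View pics/top0c.png

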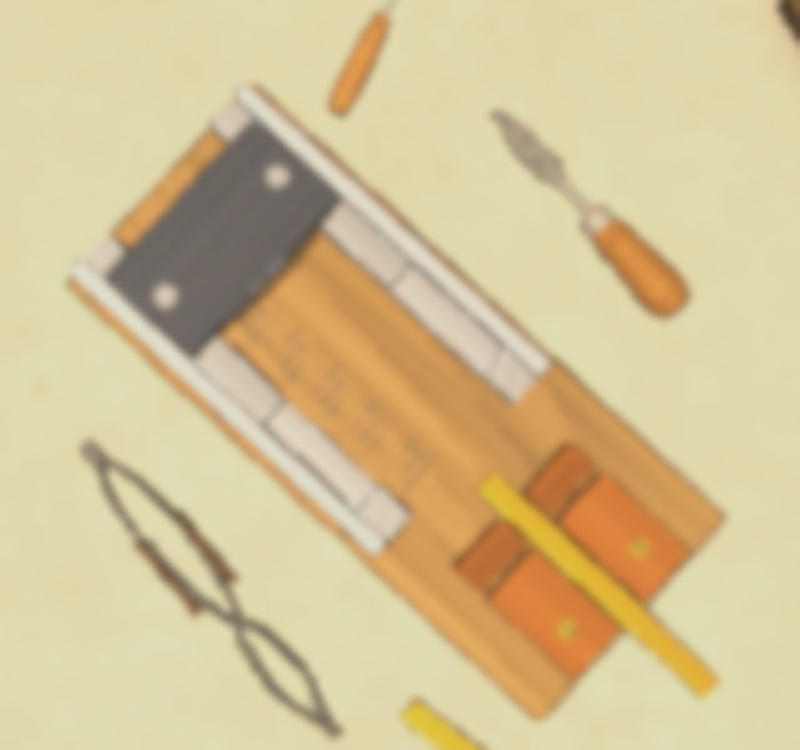

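View pics/scene0c.png

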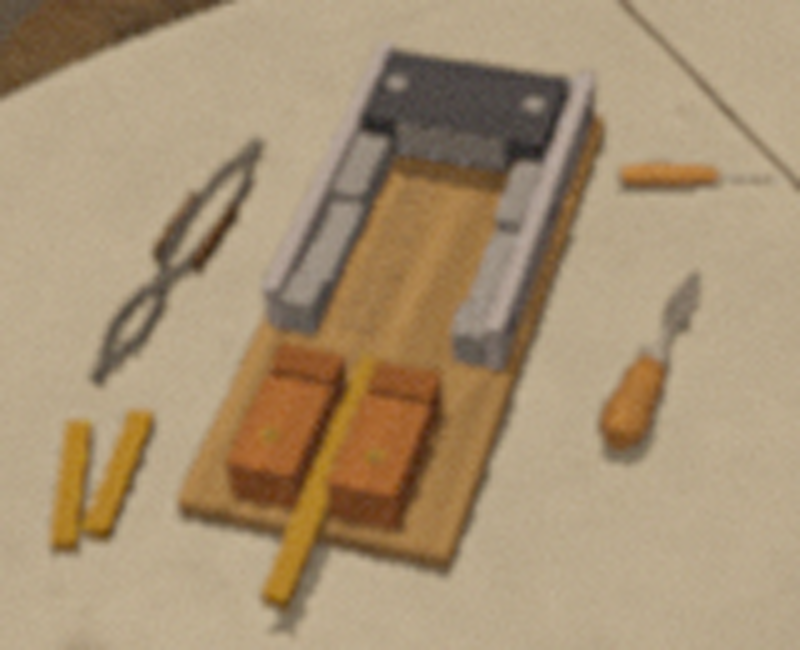

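```bash
cat > fit.py <<'E'
from h import *
from scipy.optimize import least_squares
P=[('top',(-125,53,12),(540,718)),('top',(-125,-53,12),(724,517)),('top',(-120,32,34),(572,677)),('top',(-120,-32,34),(692,550)),
('top',(-36,48,36),(372,553)),('top',(-36,-48,36),(551,360)),('top',(118,48,36),(68,270)),('top',(118,-48,36),(246,86)),
('scene',(-125,53,12),(182,503)),('scene',(-125,-53,12),(447,567)),('scene',(-36,48,36),(265,292)),('scene',(118,48,36),(383,48)),('scene',(118,-48,36),(594,75))]
off={'top':(240,140),'scene':(210,160)}
def W(p,g):
    x,y,a,dz=p;c,s=np.cos(a),np.sin(a);g=np.array(g)/1000
    return np.array([x+c*g[0]-s*g[1],y+s*g[0]+c*g[1],g[2]+dz])
def r(p,sel=None):
    return np.concatenate([proj(n,W(p,g))[0]-(np.array(off[n])+np.array(q)/5) for n,g,q in P if sel in(None,n)])
if __name__=='__main__':
    np.set_printoptions(precision=4,suppress=True)
    for sel in('top','scene',None):
        s=least_squares(lambda p:np.append(r(np.append(p,0),sel),0),[.55,.0,.8],loss='soft_l1')
        print(sel,s.x,np.degrees(s.x[2]));print(r(np.append(s.x,0),sel).reshape(-1,2).round(1).tolist())
E
python3 fit.py
```

```text
top [ 0.5482 -0.069   0.8063] 46.1974951686508
[[-0.2, 1.3], [1.0, -0.4], [0.2, 0.4], [-0.3, -0.2], [0.3, 0.3], [0.1, 0.2], [-0.4, -0.3], [-0.4, -1.4]]
scene [ 0.5485 -0.0723  0.8072] 46.24726678991292
[[-1.6, 0.7], [1.3, -0.5], [-0.4, -0.0], [-0.1, -1.0], [0.7, 0.4]]
None [ 0.5484 -0.0697  0.8054] 46.14589338038537
[[0.1, 1.2], [1.4, -0.5], [0.5, 0.3], [0.1, -0.2], [0.7, 0.2], [0.4, 0.1], [-0.0, -0.5], [-0.0, -1.6], [-2.3, -0.4], [0.4, -1.5], [-1.0, -0.9], [-0.6, -1.6], [0.1, -0.2]]
```

Run:
```python
from h import *
from fit import W
np.set_printoptions(precision=4,suppress=True)
p=[.5484,-.0697,.8055,0]
R=np.array([[np.cos(p[2]),np.sin(p[2])],[-np.sin(p[2]),np.cos(p[2])]])
for n,(u,v),z in [('bar tail',(708,685),20),('bartip',(490,485),20),('f',(250,124),42),('f',(108,272),42),('f',(338,205),42),('f',(192,352),42)]:
    X=px('top',240+u/5,140+v/5,z/1000); print(n,X,1000*R@(X[:2]-p[:2]))
for n,(u,v),z in [('tw',(92,450),5),('tw',(240,620),5),('tw',(335,733),5),('scriber',(340,110),5),('scr',(395,0),3),('file',(665,305),8),('file',(495,115),3)]:
    X=px('top',240+u/5,140+v/5,z/1000); print(n,X,1000*R@(X[:2]-p[:2]))
for g in [(120,0,12),(-210,0,16)]: print(g,W(p,g))
```

```text
bar tail [ 0.4375 -0.185   0.02  ] [-159.9788    0.162 ]
bartip [ 0.513  -0.1057  0.02  ] [-50.4554   0.5556]
f [ 0.6467 -0.0194  0.042 ] [104.379  -35.9908]
f [0.5931 0.0332 0.042 ] [105.2022  39.0705]
f [ 0.6162 -0.0511  0.042 ] [ 60.3606 -35.9937]
f [0.5633 0.0029 0.042 ] [62.731  39.5359]
tw [0.5289 0.0438 0.005 ] [68.3428 92.7041]
tw [ 0.464  -0.0113  0.005 ] [-16.3928 101.3361]
tw [ 0.4211 -0.0464  0.005 ] [-71.3738 108.0065]
scriber [ 0.6572 -0.0524  0.005 ] [ 87.8373 -66.5301]
scr [ 0.7001 -0.0744  0.003 ] [ 101.7026 -112.7184]
file [ 0.5798 -0.1746  0.008 ] [-53.8651 -95.2924]
file [ 0.6546 -0.112   0.003 ] [  43.059  -105.8599]
(120, 0, 12) [0.6315 0.0168 0.012 ]
(-210, 0, 16) [ 0.4029 -0.2211  0.016 ]
```

Run:
```python
from h import *
np.set_printoptions(precision=3,suppress=True)
d=np.load('pics/top0.npy')
for u,v in [(230,8),(300,32),(330,43),(400,67),(500,105),(330,8),(400,35),(450,60),(500,80),(580,110),(600,50),(170,30),(215,65)]:
    print(u,v,d[v,u],px('top',u,v,depth=d[v,u]))
o=manip.get_obs(); print(o['clock'])
```

```text
230 8 0.3126095 [ 0.676 -0.     0.57 ]
300 32 0.29301563 [ 0.649 -0.049  0.588]
330 43 0.2841619 [ 0.637 -0.068  0.596]
400 67 0.26826006 [ 0.616 -0.108  0.61 ]
500 105 0.2472761 [ 0.587 -0.159  0.629]
330 8 0.29006654 [ 0.663 -0.069  0.592]
400 35 0.27404675 [ 0.638 -0.11   0.606]
450 60 0.8566798 [ 0.844 -0.327  0.04 ]
500 80 0.8945827 [ 0.819 -0.44   0.   ]
580 110 0.22164752 [ 0.577 -0.19   0.654]
600 50 0.27363354 [ 0.629 -0.238  0.606]
170 30 0.60919434 [0.799 0.132 0.282]
215 65 0.8327912 [0.833 0.116 0.061]
0.1
```

Request:
{"fn": "move_arm", "kwargs": {
  "deltas": [
    [-0.0384,-0.0273,0,0,0,0,-1],
    [-0.0384,-0.0273,0,0,0,0,-1],
    [-0.0384,-0.0273,0,0,0,0,-1],
    [-0.0384,-0.0273,0,0,0,0,-1],
    [-0.0384,-0.0273,0,0,0,0,-1],
    [-0.0384,-0.0273,0,0,0,0,-1],
    [-0.0384,-0.0273,0,0,0,0,-1],
    [-0.0384,-0.0273,0,0,0,0,-1]
  ]
}}

```text
clock: 1.1
position: [0.3995, 0.3158, 0.2311]
ee_rot: [0.126, 0.992, -0.0, -0.0]
ft_force: [0.0, -0.1, -0.3]
grip_width: 0.002
```

Tracking well. Continue, then turn 119.4° about tool z.

Request:
{"fn": "move_arm", "kwargs": {
  "deltas": [
    [-0.0384,-0.0273,0.006,0,0,0,-1],
    [-0.0384,-0.0273,0.006,0,0,0,-1],
    [-0.0384,-0.0273,0.006,0,0,0,-1],
    [-0.0384,-0.0273,0.006,0,0,0,-1],
    [-0.0384,-0.0273,0.006,0,0,0,-1],
    [-0.0384,-0.0273,0.006,0,0,0,-1],
    [-0.0384,-0.0273,0.006,0,0,0,-1],
    [-0.0384,-0.0273,0.006,0,0,0,-1]
  ]
}}

```text
clock: 2.1
position: [0.6426, 0.0282, 0.1827]
ee_rot: [0.125, 0.992, 0.0, -0.0]
ft_force: [0.4, 0.4, 0.4]
grip_width: 0.0
```

Request:
{"fn": "move_arm", "kwargs": {
  "deltas": [
    [0,0,0,0,0,10,-1],
    [0,0,0,0,0,10,-1],
    [0,0,0,0,0,10,-1],
    [0,0,0,0,0,10,-1],
    [0,0,0,0,0,10,-1],
    [0,0,0,0,0,10,-1],
    [0,0,0,0,0,10,-1],
    [0,0,0,0,0,10,-1],
    [0,0,0,0,0,10,-1],
    [0,0,0,0,0,10,-1]
  ]
}}

```text
clock: 3.35
position: [0.6416, 0.0293, 0.1829]
ee_rot: [0.842, 0.539, -0.0, -0.0]
ft_force: [-0.2, 0.1, -0.5]
grip_width: 0.001
```

Request:
{"fn": "move_arm", "kwargs": {
  "deltas": [
    [0,0,0,0,0,10,-1],
    [0,0,0,0,0,9.4,-1],
    [0,0,0,0,0,0,-1]
  ]
}}

```text
clock: 3.72
position: [0.6417, 0.0294, 0.1828]
ee_rot: [0.92, 0.393, -0.0, 0.0]
ft_force: [0.5, -0.4, 0.1]
grip_width: -0.004
```

```bash
cat >> h.py <<'E'
from scipy.spatial.transform import Rotation as Ro
G=[.5484,-.0697,.8055]
def st(tgt=None):
    o=manip.get_obs(); R=Ro.from_quat(o['ee_rot']).as_matrix(); c,s=np.cos(G[2]),np.sin(G[2]); M=np.array([[c,s,0],[-s,c,0],[0,0,1]])
    print('t',o['clock'],'guide mm',1000*M@(o['position']-[G[0],G[1],0]),'toolx yaw',np.degrees(np.arctan2(R[1,0],R[0,0])),'tilt',R[:,2],'F guide',M@o['ft_force'],'j',o['joint_pos'])
    if tgt is not None:
        X=M.T@(np.array(tgt)/1000)+[G[0],G[1],0]; print('delta tool',R.T@(X-o['position']))
E
python3 - <<'E'
from h import *
np.set_printoptions(precision=4,suppress=True)
st((137,0,60)); snap('top','top1'); snap('scene','sc1')
crop('top1',240,400,140,290,5,'top1c');crop('scene1' if 0 else 'sc1',210,370,130,290,4,'sc1c')
E
```

```text
t 3.725 guide mm [136.0785   1.3823 182.8015] toolx yaw 46.24503824893405 tilt [-0.0008 -0.0005 -1.    ] F guide [ 0.0432 -0.6627  0.069 ] j [-0.7168  0.5034  0.8319  1.5118 -0.3791  1.2954 -0.6065]
delta tool [0.001  0.0014 0.1228]
```

View pics/sc1.png

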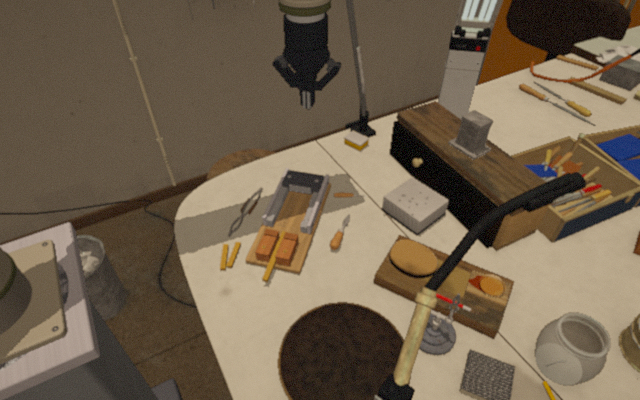

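View pics/top1.png

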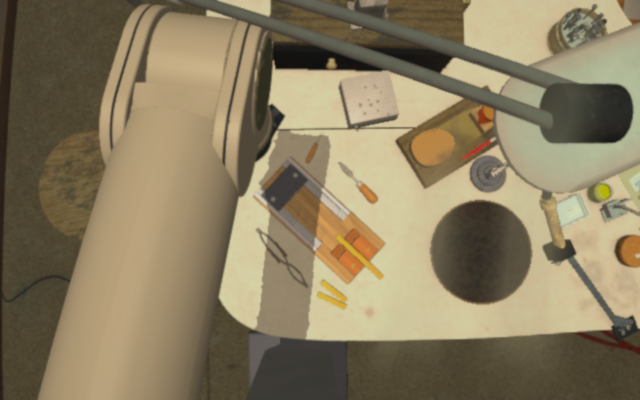

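Request:
{"fn": "move_arm", "kwargs": {
  "deltas": [
    [0.001,0.0013,0.04,0,0,0,-1],
    [0,0,0.04,0,0,0,-1],
    [0,0,0.04,0,0,0,-1],
    [0,0,0.03,0,0,0,-1],
    [0,0,0.012,0,0,0,-1],
    [0,0,0,0,0,0,-1]
  ]
}}

```text
clock: 4.58
position: [0.6434, 0.0289, 0.0212]
ee_rot: [0.92, 0.393, -0.0, -0.0]
ft_force: [0.3, -0.4, 0.4]
grip_width: 0.002
```

Run:
```python
from h import *
np.set_printoptions(precision=4,suppress=True)
st((130,0,20)); snap('scene','sc2')
crop('sc2',210,370,130,270,5,'sc2c')
```

```text
t 4.575 guide mm [136.9674  -0.2091  21.2326] toolx yaw 46.23803739506765 tilt [-0.0006 -0.     -1.    ] F guide [-0.079  -0.4878  0.4023] j [-0.6462  0.6728  0.727   1.6409 -0.5058  1.0254 -0.5221]
delta tool [-0.007  -0.0002  0.0012]
```

View pics/sc2c.png

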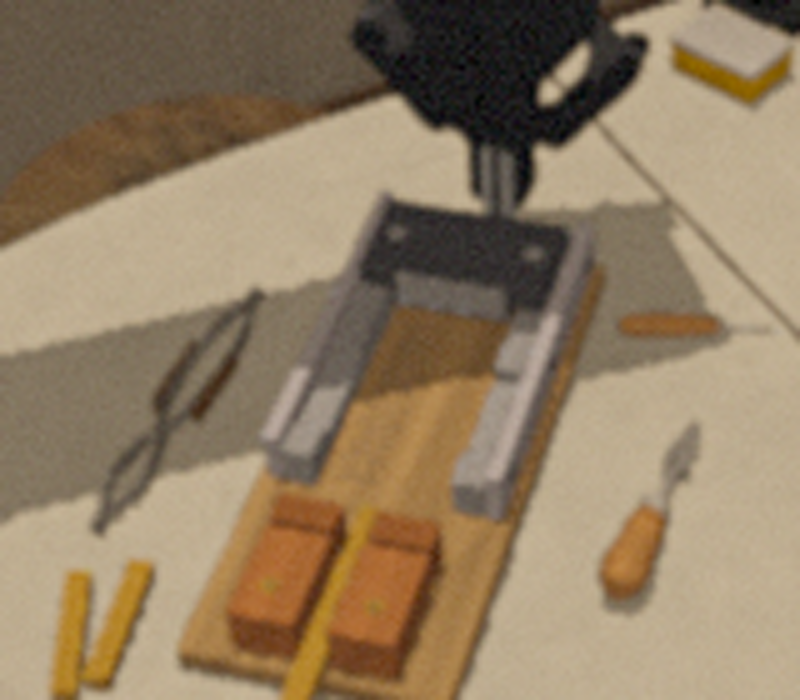

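Request:
{"fn": "move_arm", "kwargs": {
  "deltas": [
    [-0.006,0,0.001,0,0,0,-1],
    [-0.006,0,0,0,0,0,-1],
    [-0.005,0,0,0,0,0,-1],
    [-0.005,0,0,0,0,0,-1],
    [-0.006,0,0,0,0,0,-1],
    [-0.006,0,0,0,0,0,-1],
    [-0.006,0,0,0,0,0,-1],
    [-0.006,0,0,0,0,0,-1],
    [-0.006,0,0,0,0,0,-1],
    [-0.006,0,0,0,0,0,-1]
  ]
}}

```text
clock: 5.88
position: [0.6033, -0.013, 0.0204]
ee_rot: [0.92, 0.392, 0.0, -0.0]
ft_force: [4.3, 2.4, 3.6]
grip_width: 0.001
```

Run:
```python
from h import *
np.set_printoptions(precision=4,suppress=True)
st(); snap('scene','sc3')
crop('sc3',210,370,130,270,5,'sc3c')
```

```text
t 5.875 guide mm [78.9587 -0.2828 20.4495] toolx yaw 46.17937147152618 tilt [ 0.0004  0.0003 -1.    ] F guide [ 4.7343 -1.4202  3.557 ] j [-0.6336  0.5991  0.7508  1.759  -0.4831  0.9767 -0.4564]
```

View pics/sc3c.png

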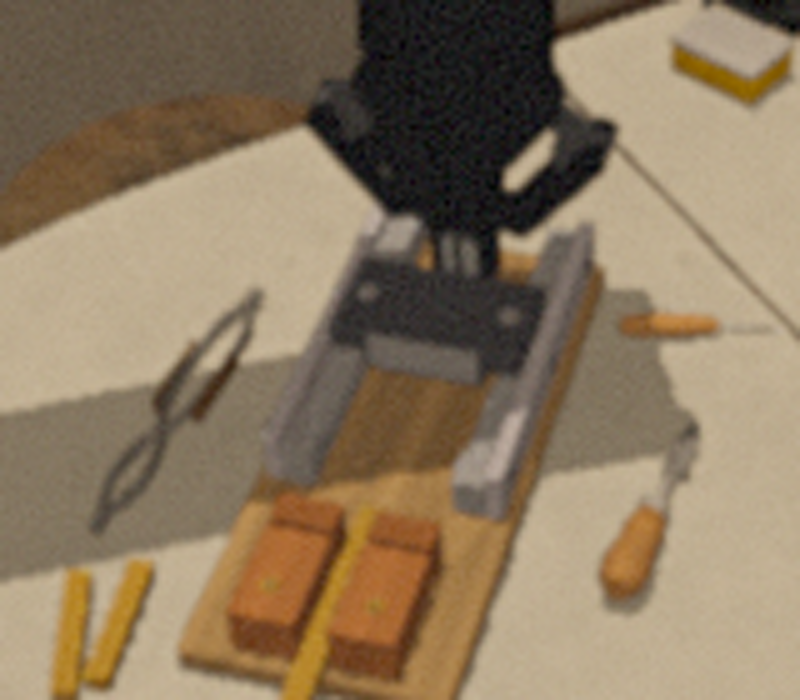

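Request:
{"fn": "move_arm", "kwargs": {
  "deltas": [
    [-0.006,0,0,0,0,0,-1],
    [-0.006,0,0,0,0,0,-1],
    [-0.006,0,0,0,0,0,-1],
    [-0.005,0,0,0,0,0,-1],
    [-0.004,0,0,0,0,0,-1],
    [-0.003,0,0,0,0,0,-1],
    [-0.002,0,0,0,0,0,-1]
  ]
}}

```text
clock: 6.8
position: [0.5812, -0.0359, 0.0203]
ee_rot: [0.92, 0.392, 0.0, -0.0]
ft_force: [2.8, 2.0, 3.4]
grip_width: -0.001
```

Run:
```python
from h import *
np.set_printoptions(precision=4,suppress=True)
st(); snap('scene','sc4')
crop('sc4',210,370,130,270,5,'sc4c')
```

```text
t 6.8 guide mm [47.0487 -0.231  20.3111] toolx yaw 46.172884651904305 tilt [ 0.0001  0.0002 -1.    ] F guide [ 3.3641 -0.6401  3.3728] j [-0.6228  0.5604  0.7655  1.8173 -0.4686  0.954  -0.4197]
```

View pics/sc4c.png

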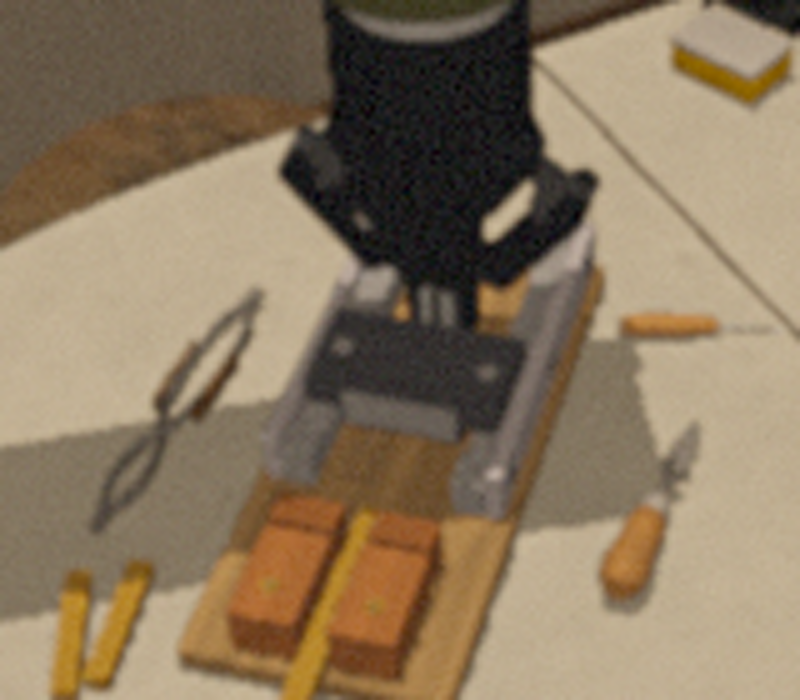

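Request:
{"fn": "move_arm", "kwargs": {
  "deltas": [
    [-0.002,0,0,0,0,0,-1],
    [-0.002,0,0,0,0,0,-1],
    [-0.002,0,0,0,0,0,-1],
    [-0.0015,0,0,0,0,0,-1],
    [0,0,0,0,0,0,-1]
  ]
}}

```text
clock: 7.48
position: [0.5752, -0.0419, 0.0199]
ee_rot: [0.92, 0.392, -0.001, -0.0]
ft_force: [-0.7, 0.4, 0.9]
grip_width: -0.001
```

Run:
```python
from h import *
np.set_printoptions(precision=4,suppress=True)
st(); snap('scene','sc5')
crop('sc5',210,370,130,270,5,'sc5c')
```

```text
t 7.475 guide mm [38.6205 -0.0901 19.8737] toolx yaw 46.13460122758164 tilt [-0.0014 -0.0004 -1.    ] F guide [-0.2141  0.7539  0.8799] j [-0.6196  0.5519  0.7694  1.8312 -0.4646  0.9493 -0.411 ]
```

View pics/sc5c.png

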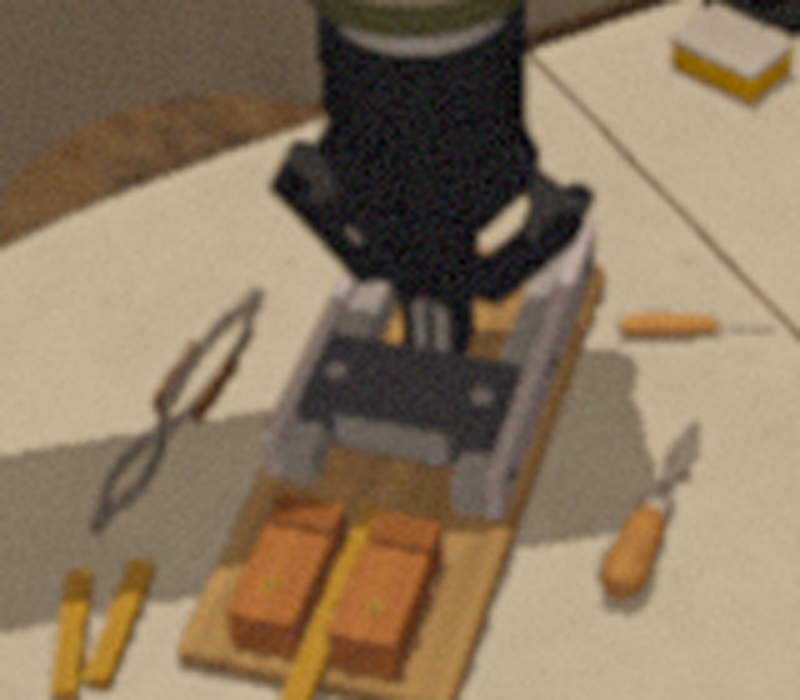

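Request:
{"fn": "move_arm", "kwargs": {
  "deltas": [
    [-0.001,0,0,0,0,0,-1],
    [-0.001,0,0,0,0,0,-1],
    [0,0,0,0,0,0,-1]
  ]
}}

```text
clock: 7.9
position: [0.5745, -0.0427, 0.0202]
ee_rot: [0.92, 0.392, -0.0, -0.0]
ft_force: [-0.2, 0.7, -0.1]
grip_width: 0.0
```

Request:
{"fn": "move_arm", "kwargs": {
  "deltas": [
    [0.01,0,0,0,0,0,-1],
    [0.02,0,0,0,0,0,-1],
    [0.03,0,0,0,0,0,-1],
    [0.03,0,0,0,0,0,-1],
    [0.01,0,-0.03,0,0,0,-1],
    [0,0,-0.05,0,0,0,-1],
    [0,0,-0.05,0,0,0,-1],
    [0,0,-0.02,0,0,0,-1]
  ]
}}

```text
clock: 8.9
position: [0.6457, 0.0306, 0.1735]
ee_rot: [0.92, 0.393, 0.002, 0.001]
ft_force: [-0.3, 0.9, -0.6]
grip_width: -0.005
```

Run:
```python
from h import *
np.set_printoptions(precision=4,suppress=True)
st(); snap('scene','sc6'); snap('top','top6')
crop('sc6',210,370,160,290,5,'sc6c'); crop('top6',240,400,140,290,5,'top6c')
```

```text
t 8.9 guide mm [139.7271  -0.7366 173.4525] toolx yaw 46.23966552972812 tilt [ 0.004   0.0005 -1.    ] F guide [ 0.3893  0.8229 -0.6338] j [-0.7124  0.5169  0.8276  1.5158 -0.3908  1.2768 -0.6012]
```

View pics/sc6c.png

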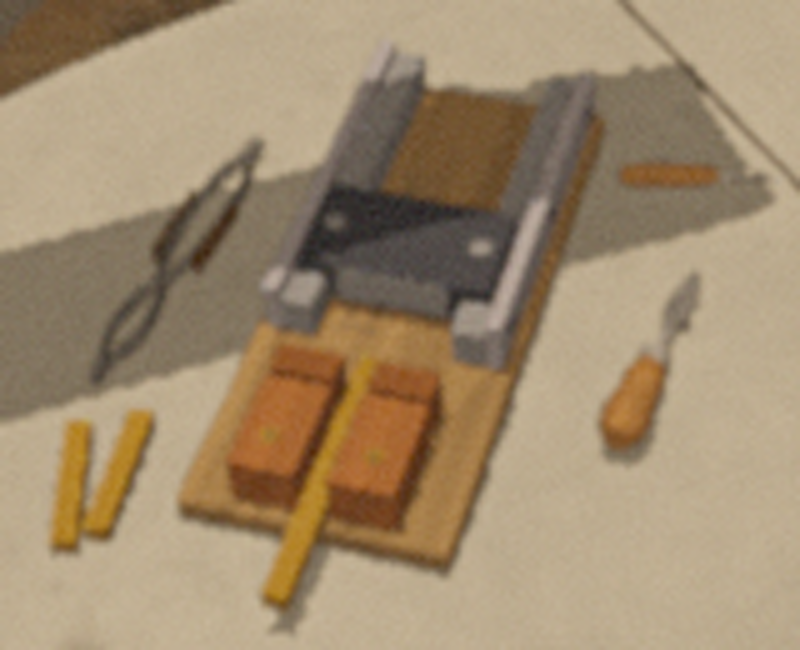

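View pics/top6c.png

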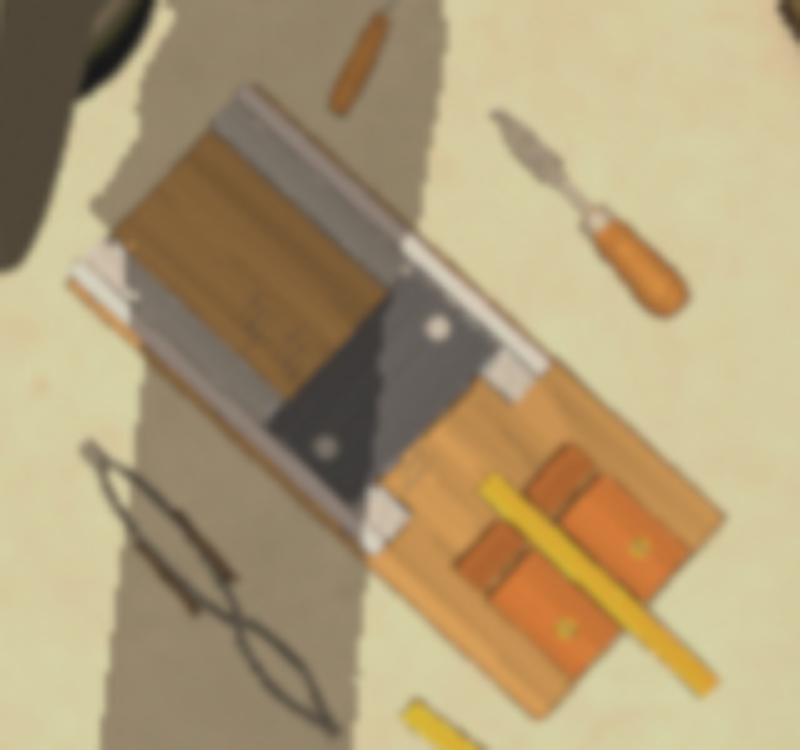

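Run:
```python
from h import *
np.set_printoptions(precision=2,suppress=True)
c,s=np.cos(G[2]),np.sin(G[2]); M=np.array([[c,s,0],[-s,c,0],[0,0,1]])
for nm in('top','sc'):
    d=np.load(f'pics/{nm}6.npy'); n={'top':'top','sc':'scene'}[nm]
    for lab,xs,z in(('front',(-16,-6),36),('mid',(-3,10),36),('back',(13,22),36)):
        P=[]
        for x in np.linspace(*xs,8):
            for y in np.linspace(-24,24,25):
                X=M.T@np.array([x,y,z])/1000+[G[0],G[1],0]; u,v=np.round(proj(n,X)[0]).astype(int)
                P.append((px(n,u,v,depth=d[v,u]))[2]*1000)
        print(nm,lab,np.median(P),np.std(P))
    for lab,(x0,x1),(y0,y1) in(('base',(45,100),(-20,20)),('railfar',(50,110),(31,37)),('block',(-105,-85),(12,28)),('bench',(-110,-30),(65,75))):
        P=[]
        for x in np.linspace(x0,x1,15):
            for y in np.linspace(y0,y1,8):
                z={'base':12,'railfar':30,'block':34,'bench':0}[lab]
                X=M.T@np.array([x,y,z])/1000+[G[0],G[1],0]; u,v=np.round(proj(n,X)[0]).astype(int)
                P.append((px(n,u,v,depth=d[v,u]))[2]*1000)
        print(nm,lab,np.median(P),np.std(P))
# edges of fence in top view
for q in[(398,268),(268,420),(500,345),(362,505)]:
    print(M@(px('top',240+q[0]/5,140+q[1]/5,.036)-[G[0],G[1],0])*1000)
```

```text
top front 35.50500324930644 83.09854657725728
top mid 35.541980537385996 58.91374100659163
top back 35.57043884704797 1.3985228451771088
top base 11.403575525471943 1.4680499071134974
top railfar 29.31571625880458 1.3038015679217088
top block 33.3874848051936 1.395147783576978
top bench -0.7000967186374107 79.21413452715701
sc front 37.05078805118978 0.9751567539402307
sc mid 37.092245008345074 1.1049308981276145Traceback (most recent call last):
  File "<stdin>", line 11, in <module>
  File "h.py", line 6, in px
    c=viewer.calibration(n); K=np.array([[c['fx'],0,c['cx']],[0,c['fy'],c['cy']],[0,0,1]])
ValueError: time passes only in moves, steps and waits
```

Request:
{"fn": "move_arm", "kwargs": {
  "deltas": [
    [-0.02,0,0.03,0,0,0,-1],
    [-0.035,0,0.02,0,0,0,-1],
    [-0.035,0,0,0,0,0,-1],
    [-0.035,0,0,0,0,0,-1],
    [-0.035,0,0,0,0,0,-1],
    [-0.035,0,0,0,0,0,-1],
    [-0.035,0,0,0,0,0,-1],
    [-0.035,0,0,0,0,0,-1],
    [-0.035,0,0,0,0,0,-1],
    [-0.03,0,0,0,0,0,-1]
  ]
}}

```text
clock: 10.25
position: [0.4142, -0.2088, 0.1193]
ee_rot: [0.92, 0.392, -0.001, -0.0]
ft_force: [-0.9, -0.5, -0.6]
grip_width: -0.003
```

Run:
```python
from h import *
np.set_printoptions(precision=4,suppress=True)
st((-192,0,10))
```

```text
t 10.25 guide mm [-193.3317    0.4053  119.2872] toolx yaw 46.19100846767276 tilt [-0.0017 -0.0001 -1.    ] F guide [-0.9905  0.3109 -0.5553] j [-0.618   0.0927  1.0465  2.0482 -0.0915  1.0502 -0.2923]
delta tool [0.0015 0.0005 0.1093]
```

Request:
{"fn": "move_arm", "kwargs": {
  "deltas": [
    [0.001,0,0.03,0,0,0,-1],
    [0,0,0.03,0,0,0,-1],
    [0,0,0.03,0,0,0,-1],
    [0,0,0.019,0,0,0,-1],
    [0,0,0,0,0,0,-1]
  ]
}}

```text
clock: 10.88
position: [0.4145, -0.2075, 0.0095]
ee_rot: [0.92, 0.392, -0.002, -0.001]
ft_force: [0.2, -0.4, 0.5]
grip_width: 0.002
```

Run:
```python
from h import *
np.set_printoptions(precision=4,suppress=True)
st((-173,0,10));snap('scene','sc7')
crop('sc7',180,340,190,320,5,'sc7c')
snap('top','top7');crop('top7',280,420,180,290,5,'top7c')
```

```text
t 10.875 guide mm [-192.1146    1.1392    9.4925] toolx yaw 46.177296069771636 tilt [-0.0045 -0.0002 -1.    ] F guide [-0.1461 -0.3781  0.5101] j [-0.4486  0.3633  0.9206  2.1276 -0.3901  0.8309 -0.054 ]
delta tool [ 0.0191  0.0011 -0.0006]
```

View pics/sc7c.png

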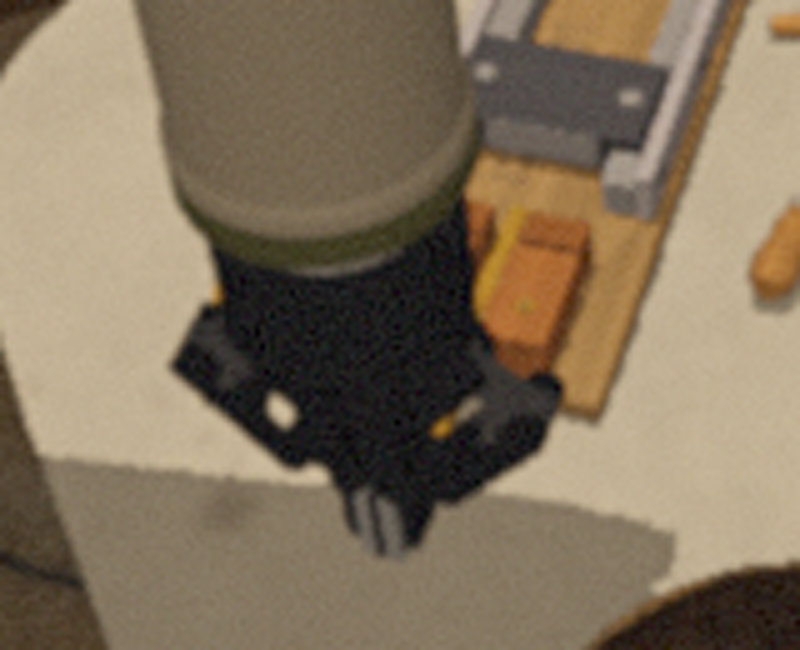

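View pics/top7c.png

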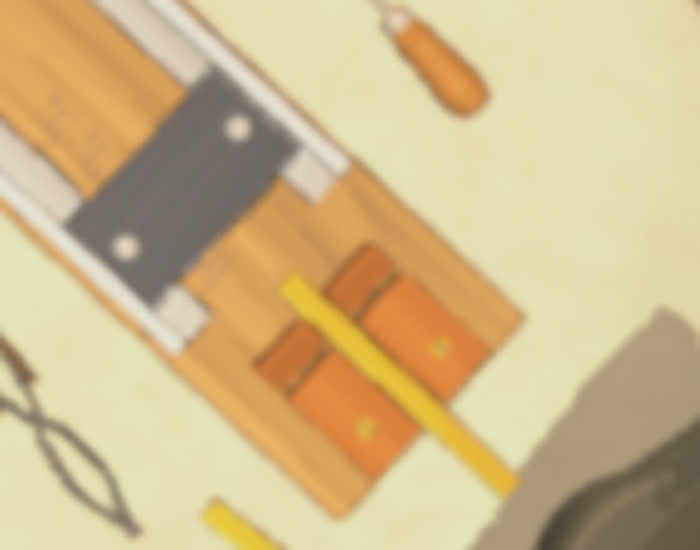

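Request:
{"fn": "move_arm", "kwargs": {
  "deltas": [
    [0.006,0.001,0,0,0,0,-1],
    [0.006,0,0,0,0,0,-1],
    [0.005,0,0,0,0,0,-1],
    [0.005,0,0,0,0,0,-1],
    [0.005,0,0,0,0,0,-1],
    [0.005,0,0,0,0,0,-1],
    [0.004,0,0,0,0,0,-1],
    [0,0,0,0,0,0,-1]
  ]
}}

```text
clock: 11.98
position: [0.442, -0.1823, 0.0112]
ee_rot: [0.92, 0.392, 0.0, -0.0]
ft_force: [0.2, -0.4, 0.5]
grip_width: 0.001
```

Run:
```python
from h import *
np.set_printoptions(precision=4,suppress=True)
st()
snap('top','top8');crop('top8',280,420,180,290,5,'top8c')
```

```text
t 11.975 guide mm [-154.9619   -1.2652   11.2362] toolx yaw 46.20457173459314 tilt [ 0.      0.0002 -1.    ] F guide [-0.1536 -0.3929  0.4963] j [-0.4913  0.3873  0.901   2.0938 -0.4082  0.8425 -0.1122]
```

View pics/top8c.png

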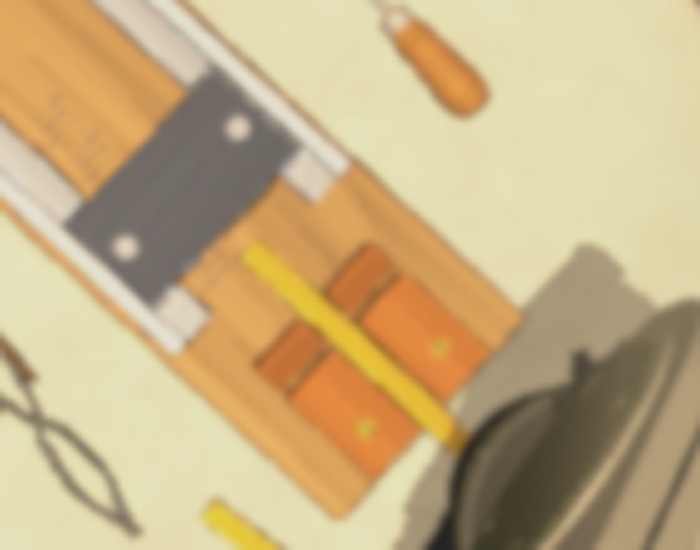

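Run:
```python
from h import *
np.set_printoptions(precision=2,suppress=True)
c,s=np.cos(G[2]),np.sin(G[2]); M=np.array([[c,s,0],[-s,c,0],[0,0,1]])
for q,z in[((256,253),.02),((306,145),.036),((155,305),.036),((460,440),.02)]:
    print(M@(px('top',280+q[0]/5,180+q[1]/5,z)-[G[0],G[1],0])*1000)
```

```text
[-33.13   0.4   20.  ]
[-19.4  -40.49  36.  ]
[-18.47  39.96  36.  ]
[-135.64   -0.02   20.  ]
```

Request:
{"fn": "move_arm", "kwargs": {
  "deltas": [
    [0.004,0.001,0,0,0,0,-1],
    [0.003,0,0,0,0,0,-1],
    [0.0015,0,0,0,0,0,-1],
    [0,0,0,0,0,0,-1]
  ]
}}

```text
clock: 12.52
position: [0.4484, -0.1771, 0.0113]
ee_rot: [0.92, 0.392, 0.0, -0.0]
ft_force: [-0.3, -0.2, 0.9]
grip_width: -0.006
```

Request:
{"fn": "move_arm", "kwargs": {
  "deltas": [
    [0.001,0,0,0,0,0,-1],
    [0.001,0,0,0,0,0,-1]
  ]
}}

```text
clock: 12.78
position: [0.4496, -0.1758, 0.0113]
ee_rot: [0.92, 0.392, -0.0, -0.0]
ft_force: [-1.0, -0.0, -0.4]
grip_width: -0.003
```

Run:
```python
from h import *
np.set_printoptions(precision=2,suppress=True)
st()
snap('top','top9');crop('top9',290,370,190,250,9,'top9c')
```

```text
t 12.775 guide mm [-144.95   -2.29   11.26] toolx yaw 46.16436529822802 tilt [-0.  0. -1.] F guide [-0.72  0.73 -0.41] j [-0.5   0.4   0.89  2.08 -0.41  0.85 -0.13]
```

View pics/top9c.png

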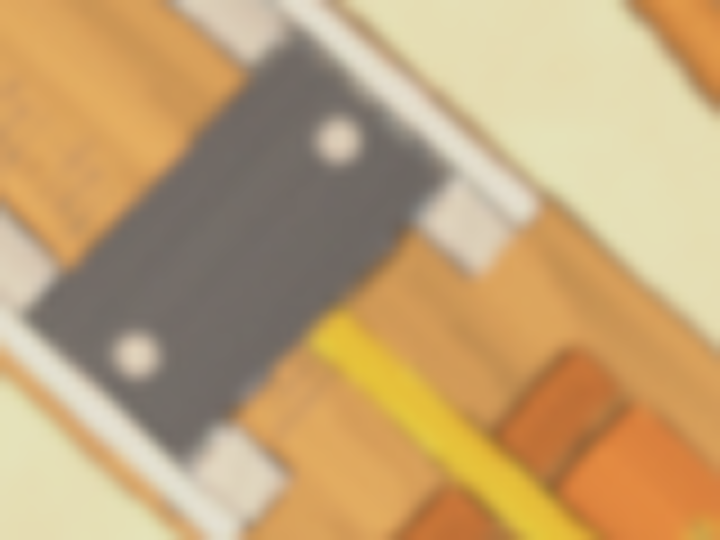

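Request:
{"fn": "move_arm", "kwargs": {
  "deltas": [
    [0.001,-0.001,0,0,0,0,-1],
    [0.001,0,0,0,0,0,-1],
    [0,0,0,0,0,0,-1]
  ]
}}

```text
clock: 13.2
position: [0.4501, -0.1738, 0.0112]
ee_rot: [0.92, 0.392, -0.0, -0.0]
ft_force: [-1.8, -1.3, 1.4]
grip_width: -0.001
```

Request:
{"fn": "move_arm", "kwargs": {
  "deltas": [
    [0.001,0,0,0,0,0,-1],
    [0,0,0,0,0,0,-1]
  ]
}}

```text
clock: 13.45
position: [0.451, -0.1731, 0.0113]
ee_rot: [0.92, 0.392, -0.0, 0.0]
ft_force: [-2.4, -2.2, 1.2]
grip_width: 0.003
```

Run:
```python
from h import *
np.set_printoptions(precision=2,suppress=True)
st()
snap('top','top10');crop('top10',290,370,190,250,9,'top10c')
```

```text
t 13.45 guide mm [-142.02   -1.37   11.26] toolx yaw 46.16652479038029 tilt [-0. -0. -1.] F guide [-3.29  0.19  1.2 ] j [-0.51  0.4   0.89  2.08 -0.41  0.85 -0.13]
```

View pics/top10c.png

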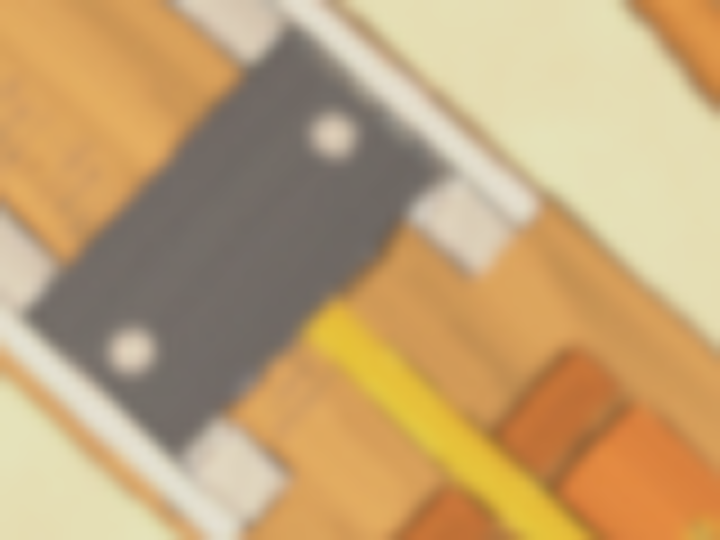

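Request:
{"fn": "move_arm", "kwargs": {
  "deltas": [
    [0,0,0,0,0,0,-1],
    [-0.005,0,0,0,0,0,-1],
    [-0.02,0,0,0,0,0,-1],
    [-0.03,0,0,0,0,0,-1],
    [0,0,-0.03,0,0,0,-1],
    [0,0,-0.05,0,0,0,-1],
    [0,0,-0.02,0,0,0,-1],
    [0,0,0,0,0,0,-1]
  ]
}}

```text
clock: 14.5
position: [0.4132, -0.2132, 0.1122]
ee_rot: [0.92, 0.392, 0.002, -0.0]
ft_force: [-0.6, -0.3, 0.4]
grip_width: -0.0
```

Run:
```python
from h import *
np.set_printoptions(precision=2,suppress=True)
st()
snap('top','top11');crop('top11',290,370,190,250,9,'top11c')
snap('scene','sc11');crop('sc11',210,350,160,280,5,'sc11c')
```

```text
t 14.5 guide mm [-197.09   -1.9   112.16] toolx yaw 46.15690398115837 tilt [ 0.  0. -1.] F guide [-0.65  0.25  0.41] j [-0.64  0.12  1.09  2.06 -0.13  1.03 -0.25]
```

View pics/top11c.png

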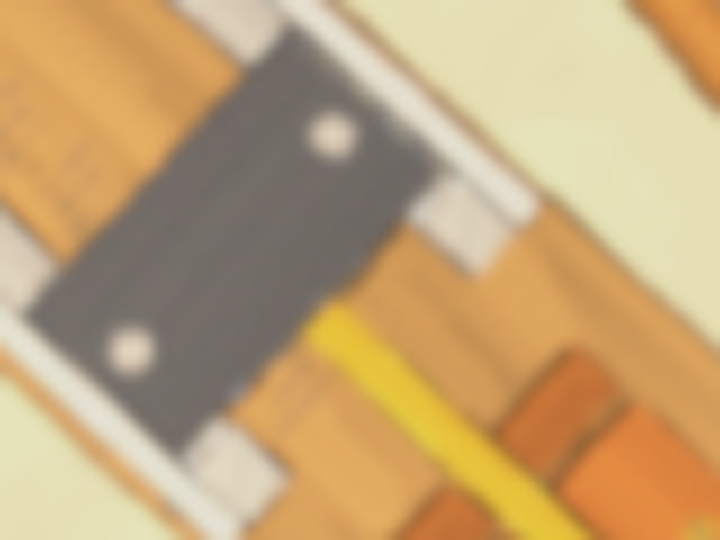

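View pics/sc11c.png

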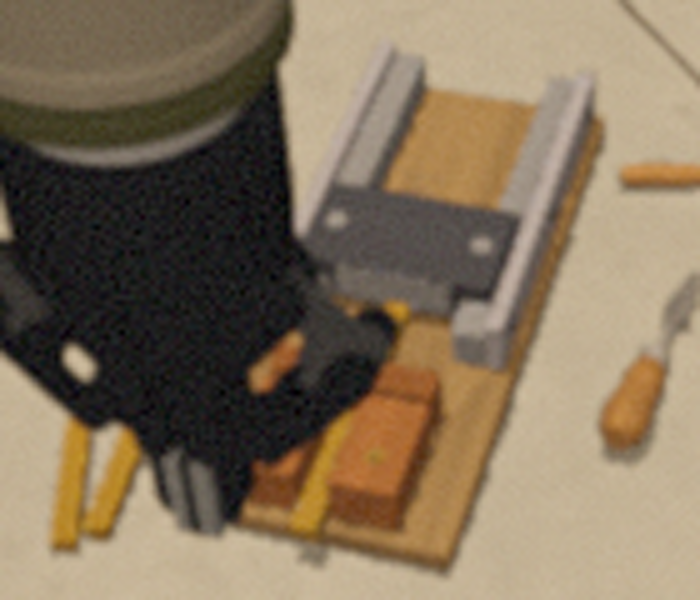

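Run:
```python
from h import *
d=np.load('pics/top11.npy')
z=lambda u,v: round(1000*np.median([px('top',u+i,v+j,depth=d[v+j,u+i])[2] for i in(-1,0,1) for j in(-1,0,1)]),1)
print('front',z(318,222),'mid',z(316,217),'back',z(309,214),'bar',z(335,234))
print(manip.hand_in())
```

```text
front 36.6 mid 35.9 back 36.1 bar 19.0
the job is handed in; nothing more can be done
None
```

With the fingers shut, I pushed the fence along its rails from behind until it dropped into the notch. I then pushed the bar by its free end until it met the fence, backed the arm off clear, and handed the job in at about 14.6 s of the 51 s allowed.

**Fence:** in the last top-camera depth image its top measured 36 to 36.6 mm from front to back. That is level and flush with the 36 mm cheeks.

**Bar:** there is no visible gap between its end and the fence. The contact force rose to about 3.3 N and the fence shifted about 1 mm within its 3 mm notch play as they met. After I backed off, neither had moved. The top of the bar measured 19 mm, against 20 mm nominal for lying flat.

**Hand tools:** the file, tweezers and scriber were in the same places in every picture that showed them, but I did not measure them. The tweezers were out of my last close-up views.

**Disagreements:** the guide position from the two cameras differed by 2 to 3 mm. After the fence dropped, the scene camera read its top at about 37 mm and the top camera 35.5 mm. In the last scene picture the gripper partly hid the bar's tip, so the final gap check rests on the top camera alone.

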